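Stand the fallen desk speaker back up on its pad

TASK

Of the two small speakers at the cork pads, one has fallen on its face in front of its cork pad. With the fingertips only, never pinching or lifting it, push on its top end to tip it back upright over the near edge of the pad, so that its grille faces the near side of the desk; then push it along until it stands in the middle of the pad, square with it. Leave the standing speaker and the rest of the desk as they are.

Things in the scene. Friction and masses are not known exactly. Their poses are not given: they have to be found in the camera images.
- fallen_speaker: dark grey desk speaker, 66 wide (y) x 66 deep (x) x 82 mm tall (z), 0.17 to 0.34 kg, loose. Origin: centre of its underside; z points to its top, x from grille to back. It starts grille down on the desk, z level toward the near side, x up, underside facing the empty pad's near edge, 3 to 12 mm from it, parallel within 0.05 rad, centred within 8 mm.
- heel (a point): middle of the speaker's lower front edge (33 mm before its origin, at the underside); on the desk next to the pad at the start. Pushed high on its top end, the speaker slides until this edge meets the pad, then tips about the pad's edge as the fingertips follow up in an arc; past about 50 degrees it falls upright by itself, overhanging the pad's near edge by up to 10 mm.
- grille (a point): centre of the perforated grille, the front face of the speaker: 33 mm before its origin (its -x), 41 mm above its underside; faces down at the start. Standing, the speaker slides when pushed on this face below about 35 mm above the pad and may tip when pushed high.
- empty_pad: cork pad with rubber underneath, 120 x 120 x 8 mm, fixed to the desk, the one with no speaker on it, behind the fallen one; left or right (there the bare desk is 3 mm lower than the mat). Origin: at z 0, 8 mm under the middle of its top; x points away from the robot, square to its near edge, which lies 60 mm before the origin; y along that edge, to the left; turned up to 0.3 rad either way.
- standing_speaker: the other speaker, the same kind, standing on the other cork pad; loose; origin at the centre of its underside; leave alone
- notebook: closed purple notebook, 148 x 109 x 14 mm, flat on the desk between the two pads; origin at the centre of its underside; leave alone
- mug: dark and white mug, 82 x 111 x 97 mm, at the back right; origin at the underside; leave alone
- stapler: red and black stapler, 138 x 40 x 48 mm, at the right; origin at the centre of its underside; leave alone
- round_tin: round pale wooden-looking tin with a lid, 115 mm across, 42 mm tall, at the left; origin at the centre of its underside; leave alone
There are look-alikes about, which are no part of the job. Leave any yellow look-alike of the fallen_speaker alone.

How it is judged:
On the way:
1. the fallen speaker stands upright on its underside on the empty pad, grille to the near side (angle between fallen_speaker's own z axis and vertical below 0.1 rad and height (world z) of fallen_speaker between 0.004 and 0.013 m and height (world z) of grille above 0.04 m and x of grille in the frame of empty_pad below -0.008 m and horizontal distance between fallen_speaker and empty_pad below 0.06 m), for 0.2 s.
At the end, for the whole second after the job is handed in: The fallen speaker stands upright (within 0.1 rad) and still on the pad, the centre of its underside within 20 mm of the pad's centre, square with the pad within 0.2 rad, grille to the near side; the other speaker, notebook, mug, stapler and round tin within 20 mm of where they were (angle between fallen_speaker's own z axis and vertical below 0.1 rad and height (world z) of fallen_speaker between 0.004 and 0.013 m and height (world z) of grille above 0.04 m and x of grille in the frame of empty_pad below -0.008 m and horizontal distance between fallen_speaker and empty_pad below 0.02 m and angle between the x axis of fallen_speaker and the x axis of empty_pad, either way round below 0.2 rad and linear speed of fallen_speaker below 0.01 m/s and distance of each of standing_speaker, notebook, mug, stapler, round_tin from where it was at the start of the episode below 0.02 m); the robot touches nothing.
It fails at once if the speaker is lifted or carried: its lower front edge leaves the desk or pad (more than 25 mm above the desk top) (height (world z) of heel above 0.025 m).
It fails at once if the other speaker, notebook, mug, stapler or round tin is moved by more than 20 mm (distance of any of standing_speaker, notebook, mug, stapler, round_tin from where it was at the start of the episode above 0.02 m).
It also fails if it takes over 51 s, if anything falls off the work surface, if the arm or the gripper's body presses on something with over 40 N, if the wrist force passes 120 N, or if a joint passes its speed limit or range.

ROBOT

A 7-joint arm with a two-finger parallel gripper is mounted at the origin on a cart in front of the work surface, level with it; the furniture and walls round the work are solid. World frame = base frame: x ahead of the robot, y to its left, z up, the work surface at z = 0. Lengths are in m, angles in rad, forces in N, time in s.
With the tool pointing down it reaches from about 0.4 to 0.75 m from the base axis. Payload 19.5 kg.
Tool frame: the origin (TCP) lies on the centre line of the jaws, within the pads' length; the fingertips stand 17 mm ahead of it and the grasp point (between the pads) lies 2 mm behind it; z points along the fingers, y is the line along which they close (so a half turn about z gives the same grasp; the last joint's range is limited). The gripper opens to 85 mm and grips with 20 to 120 N. Pads are 22 mm wide; open, the fingers measure 114 mm over their backs; the gripper's body (76 mm by 85 mm) begins 54 mm behind the grasp point. The pads swing forward as they close: fully open they stand 13 mm farther back than shut.
Start: joints at [-1.148, 0.707, -0.028, 1.485, 0.022, 0.951, -0.075], TCP at [0.258, 0.514, 0.248] pointing down, gripper open.
Joint ranges: [-2.71, 2.71], [-0.32, 2.16], [-1.57, 1.52], [0, 2.45], [-1.46, 4.6], [0, 2.02], [-2.83, 2.83]. Speed limits (rad/s): [1.89, 1.89, 2.57, 2.57, 3.01, 3.01, 3.01].

INTERFACE

Orientations are given as a unit quaternion [w, x, y, z].
In Python, from cell import robot gives the robot as it stands.
- The arm moves only by the shell command python3 -m crank 'ROWS' [FORCE]. ROWS is JSON, a list of rows, each a list of 3 entries, a list of its own where there are three numbers: the shift along the tool's x, y, z in cm, then the turn, a rotation vector about the tool's x, y, z in rad, then the closure, from 0 (fully open) to 1 (shut). A call has 1 to 20 rows; each row is the pose to reach, as a shift and turn from the pose commanded when the call began, along the tool's axes at that moment; what a row does not reach only later rows make up. A row lasts 1/12 s, in which the tool goes at most 41.7 mm and 7.16 degrees, less where a joint would pass 70% of its speed; a pose out of reach is approached as far as the arm can. A call with a gripper value outside its range is refused whole. The fingers move at their own pace and stop on an object; FORCE is the grip in N (left out, the last holds). Time passes only in rows, so rows that repeat a pose let the fingers close. It gives the time, the measured TCP pose, the force, the opening and the grip force at its end, in the units of the state.
- robot.read_state(): the state, without advancing time (a new reading comes with each control period).
- robot.capture(name): name is "scene" or "side" or "wrist"; returns the picture (420x560x3 uint8, red, green, blue); there is no depth.
- robot.camera_model(name): a dict with "fx", "fy", "cx", "cy" (pixels), "R" (3x3) and "t" (3): a world point X has camera coordinates R X + t. Camera axes: x right, y down, z forward; pixel columns grow to the right and rows downward; lengths in m; the calibration is good to about 2 mm. The wrist camera is an equidistant fisheye: a pixel r from the principal point sees the ray r / f radians off the axis. A picture is of the moment at which its call begins: read the wrist's pose just before it. camera_model takes no time and is no camera call; for the wrist camera it gives the pose at the moment of the call.
- robot.hand_in(): hands the job in; it is judged then, once.
The state is a dict: "t": time; "qpos": joint angles; "dq": joint speeds; "joint_torque": joint torques, N m; "position": TCP position; "tcp_rot": TCP orientation; "ft_force": force on the tool from outside, world axes, zero at the start; "wrist_torque": the same for the moment, N m; "width": finger opening in m; "gripper_force": force on a finger pad.
Only numpy, scipy, OpenCV 4.12 (cv2) and the standard library are available. Lean on these libraries where they do the work, as an engineer would, in place of code of your own. Each camera call takes 0.05 s, during which the arm holds its last target. There are 200 camera calls.

## Working session

There is one attempt and no reset: what is moved stays moved. The work goes in short steps, Python scripts to look and compute and a shell command to move; the robot and the scene stay as the last step left them, time stands still between calls to the robot, and variables do not carry over. Pictures are saved under pics/ and viewed, at most 10 in all, crops included, and the job is handed in when it is done.

```bash
ls; mkdir -p pics; python3 - <<'E'
from cell import robot
import cv2,numpy as np
a=robot.capture("scene");b=robot.capture("side")
cv2.imwrite("pics/scene0.png",a[:,:,::-1]);cv2.imwrite("pics/side0.png",b[:,:,::-1])
s=robot.read_state();print(s)
for n in("scene","side"):
    m=robot.camera_model(n);R=np.array(m["R"]);print(n,m["fx"],-R.T@np.array(m["t"]),R[2])
E
```

```text
pics
{'t': 0.1, 'qpos': array([-1.14766206,  0.70698829, -0.02759221,  1.48494565,  0.02201569,
        0.95089396, -0.07551195]), 'dq': array([ 0.00093691, -0.00084329, -0.00136936, -0.00123745,  0.00079691,
       -0.0003059 ,  0.00299393]), 'joint_torque': array([ 3.48662965e-03, -8.84305859e+01,  1.23731151e+00, -2.36451834e+01,
        1.70999067e-02,  5.08206445e-03,  2.03659265e-04]), 'position': array([0.25767537, 0.51379334, 0.24790612]), 'tcp_rot': array([-7.98627720e-05,  2.30341274e-01,  9.73109799e-01, -4.59346247e-04]), 'ft_force': array([0.11322431, 0.57622422, 0.56017709]), 'wrist_torque': array([0.03555253, 0.02456008, 0.00485642]), 'gripper_force': 0.0, 'width': 0.08526984541562871}
scene 489.0291859550487 [0.43654906 1.43138715 1.12337691] [ 0.12110047 -0.78709224 -0.60483095]
side 539.9084443827904 [-0.46072885 -0.12350002  1.36407107] [ 0.6479422   0.08689975 -0.75671615]
```

View pics/scene0.png

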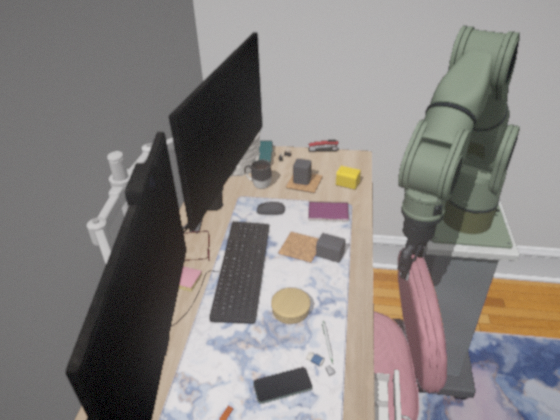

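View pics/side0.png

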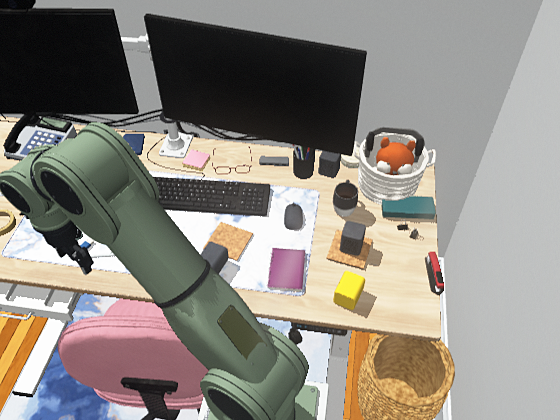

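The scene view shows the empty pad at (300,247) with the dark fallen speaker at (330,247). Things it could be taken for are the yellow block at (347,177), which is a decoy, and the standing speaker at (302,172). In the side view the fallen speaker is at (215,257), partly hidden by the arm, with its pad at (230,240). I'll measure next and check in one close crop.

```bash
cat > h.py <<'E'
import numpy as np,cv2
from cell import robot
def ray(m,u,v):
    R=np.array(m["R"]);C=-R.T@np.array(m["t"])
    return C,R.T@np.array([(u-m["cx"])/m["fx"],(v-m["cy"])/m["fy"],1])
def onplane(m,u,v,z):
    C,d=ray(m,u,v);return C+d*(z-C[2])/d[2]
def proj(m,X):
    c=np.array(m["R"])@np.array(X)+np.array(m["t"]);return np.array([m["fx"]*c[0]/c[2]+m["cx"],m["fy"]*c[1]/c[2]+m["cy"]])
E
python3 - <<'E'
from h import *
out=[]
for n,(x0,y0,x1,y1) in dict(scene=(270,220,360,280),side=(190,210,265,285)).items():
    im=cv2.imread(f"pics/{n}0.png");m=robot.camera_model(n)
    c=im[y0:y1,x0:x1];out.append(cv2.resize(c,(390,390*c.shape[0]//c.shape[1]),interpolation=cv2.INTER_CUBIC))
    hsv=cv2.cvtColor(im,cv2.COLOR_BGR2HSV)
    for nm,lo,hi,z in(("cork",(8,90,90),(20,255,255),.008),("dark",(0,0,0),(180,110,110),.066)):
        M=cv2.inRange(hsv,lo,hi);K=np.zeros_like(M);K[y0:y1,x0:x1]=M[y0:y1,x0:x1]
        if nm=="cork":K=cv2.morphologyEx(K,cv2.MORPH_CLOSE,np.ones((5,5)))
        cs=max(cv2.findContours(K,0,2)[0],key=cv2.contourArea);P=np.array([onplane(m,*p[0],z)[:2] for p in cs])
        r=cv2.minAreaRect((P*1000).astype(np.float32));print(n,nm,cv2.contourArea(cs),r,"\n",cv2.approxPolyDP(cs,3,True)[:,0].tolist(),"\n",[onplane(m,*p[0],z)[:2].round(3).tolist() for p in cv2.approxPolyDP(cs,3,True)])
h=max(o.shape[0] for o in out);cv2.imwrite("pics/crop0.png",np.hstack([np.pad(o,((0,h-o.shape[0]),(0,0),(0,0))) for o in out]))
E
```

```text
scene cork 251.5 ((578.2255249023438, 204.89117431640625), (91.3154296875, 93.76360321044922), 79.71736145019531) 
 [[292, 235], [281, 251], [299, 248], [303, 256], [309, 251], [304, 246], [311, 243], [312, 247], [313, 239]] 
 [[0.606, 0.155], [0.632, 0.24], [0.574, 0.218], [0.557, 0.255], [0.539, 0.229], [0.558, 0.206], [0.536, 0.188], [0.531, 0.208], [0.531, 0.167]]
scene dark 256.0 ((467.22552490234375, 277.75872802734375), (85.97142028808594, 89.99945068359375), 2.2932350635528564) 
 [[344, 242], [339, 243], [338, 251], [318, 245], [317, 255], [339, 260]] 
 [[0.426, 0.236], [0.442, 0.242], [0.443, 0.281], [0.508, 0.26], [0.507, 0.307], [0.438, 0.321]]
side cork 815.0 ((569.4680786132812, 204.71139526367188), (118.51675415039062, 117.81328582763672), 74.98667907714844) 
 [[221, 222], [204, 247], [209, 241], [222, 244], [228, 249], [228, 257], [237, 259], [252, 233]] 
 [[0.641, 0.244], [0.531, 0.274], [0.557, 0.264], [0.552, 0.221], [0.535, 0.198], [0.505, 0.191], [0.502, 0.162], [0.611, 0.135]]
side dark 1006.0 ((433.49456787109375, 229.60687255859375), (156.13731384277344, 115.0262222290039), 12.523344039916992) 
 [[190, 243], [191, 284], [215, 284], [215, 274], [228, 284], [218, 274], [228, 257], [227, 250], [223, 247], [218, 255], [207, 256], [210, 249], [205, 248], [209, 250], [200, 255]] 
 [[0.497, 0.303], [0.354, 0.261], [0.364, 0.193], [0.398, 0.201], [0.37, 0.157], [0.399, 0.193], [0.463, 0.177], [0.489, 0.186], [0.498, 0.2], [0.466, 0.208], [0.457, 0.24], [0.484, 0.237], [0.486, 0.253], [0.48, 0.239], [0.458, 0.261]]
```

View pics/crop0.png

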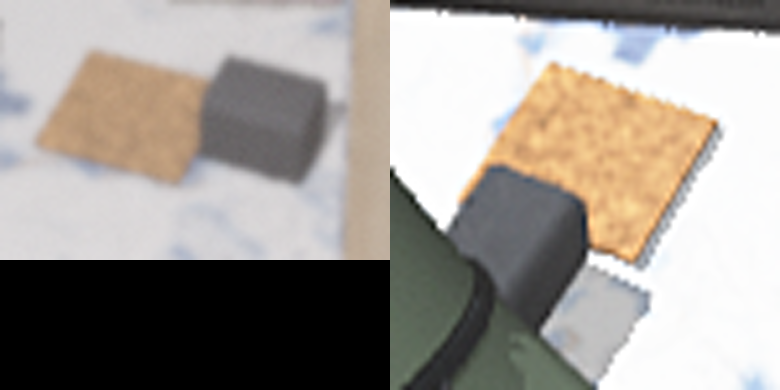

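The crop confirms it: a dark grey box lying in front of the empty cork pad, with its underside edge running from (209,242) to (227,249) in the side view. The pad measures 118 x 118 mm, centred near (0.570, 0.205) and turned about -0.25 rad. Next I work out the approach move.

```bash
cat >> h.py <<'E'
from scipy.spatial.transform import Rotation as Ro
C=np.array([.570,.2045]);YAW=-0.25
ex=np.array([np.cos(YAW),np.sin(YAW)]);ey=np.array([-ex[1],ex[0]])
def padxy(p): d=np.array(p)[:2]-C;return np.array([d@ex,d@ey])
def pose():
    s=robot.read_state();return np.array(s["position"]),Ro.from_quat(np.roll(s["tcp_rot"],-1)),s
def to(px,py,z,tilt=0.):
    """TCP target in pad frame; tool y along pad y, tool x to the near side; tilt>0: fingertips lead forward"""
    p,R,_=pose();w=np.r_[C+px*ex+py*ey,z]
    B=np.c_[np.r_[-ex,0],np.r_[ey,0],[0,0,-1.]]
    T=Ro.from_matrix(B)*Ro.from_rotvec([0,-tilt,0])
    print("shift cm",(R.inv().apply(w-p)*100).round(2),"turn",(R.inv()*T).as_rotvec().round(3))
def where():
    p,R,s=pose();print("t",round(s["t"],2),"pad",padxy(p).round(4),"z",p[2].round(4),"toolz",R.apply([0,0,1]).round(3),"F",s["ft_force"].round(1),"w",round(s["width"],4))
E
python3 - <<'E'
from h import *
m=robot.camera_model("side")
for q in((209.2,241.7),(227.5,249.4)):
    print(onplane(m,*q,.066).round(3),padxy(onplane(m,*q,.066)).round(4))
q=onplane(m,252,233,.008),onplane(m,237,259,.008),onplane(m,221,222,.008)
print([padxy(a).round(3) for a in q],"yaw",np.arctan2(*(q[0]-q[1])[1::-1]),np.arctan2(*(-(q[2]-q[0])[:2]*[1,-1])))
m=robot.camera_model("scene")  # crop 390/90: corners far,left,near of pad and speaker back face
for u,v,z in((95,50,.008),(37,143,.008),(180,183,.008),(232,57,.066),(325,83,.066),(300,130,.066),(203,110,.066)):
    print(padxy(onplane(m,u/390*90+270,v/390*90+220,z)).round(4))
to(-.19,0,.12);where()
E
```

```text
[0.511 0.246 0.066] [-0.0674  0.026 ]
[0.491 0.185 0.066] [-0.0717 -0.0384]
[array([ 0.057, -0.057]), array([-0.056, -0.059]), array([0.058, 0.056])] yaw -0.2369226090480331 -0.26690713754675677
[ 0.054  -0.0567]
[0.0555 0.0615]
[-0.0617  0.0634]
[-0.0719 -0.0234]
[-0.1464 -0.0199]
[-0.1442  0.0365]
[-0.0709  0.0413]
shift cm [-23.22 -17.68  12.81] turn [-0.001 -0.    -0.215]
t 0.1 pad [-0.3791  0.2224] z 0.2479 toolz [-0.    -0.001 -1.   ] F [0.1 0.6 0.6] w 0.0853
```

```bash
python3 -m crank '[[[-23.2,-17.7,5],[0,0,-0.215],0.7],[[-23.2,-17.7,5],[0,0,-0.215],0.7],[[-23.2,-17.7,5],[0,0,-0.215],0.7],[[-23.2,-17.7,5],[0,0,-0.215],0.7],[[-23.2,-17.7,5],[0,0,-0.215],0.7],[[-23.2,-17.7,5],[0,0,-0.215],0.7],[[-23.2,-17.7,5],[0,0,-0.215],0.7],[[-23.2,-17.7,5],[0,0,-0.215],0.7],[[-23.2,-17.7,12.8],[0,0,-0.215],0.7],[[-23.2,-17.7,12.8],[0,0,-0.215],0.7],[[-23.2,-17.7,12.8],[0,0,-0.215],0.7],[[-23.2,-17.7,12.8],[0,0,-0.215],0.7]]'
python3 - <<'E'
from h import *
where();to(-.182,0,.072)
a=robot.capture("scene")[200:290,260:395];b=robot.capture("wrist")
cv2.imwrite("pics/s1.png",np.hstack([cv2.resize(a,(420,280),interpolation=2),cv2.resize(b,(373,280))])[:,:,::-1])
E
```

```text
t: 1.1
position: [0.3851, 0.2516, 0.12]
tcp_rot: [-0.001, 0.124, 0.992, -0.001]
ft_force: [-0.2, 0.3, 0.5]
width: 0.0257
gripper_force: 0.0
t 1.1 pad [-1.908e-01 -1.000e-04] z 0.12 toolz [-0.003 -0.002 -1.   ] F [-0.2  0.3  0.5] w 0.0257
shift cm [-0.89  0.02  4.8 ] turn [-0.003 -0.002  0.001]
```

View pics/s1.png

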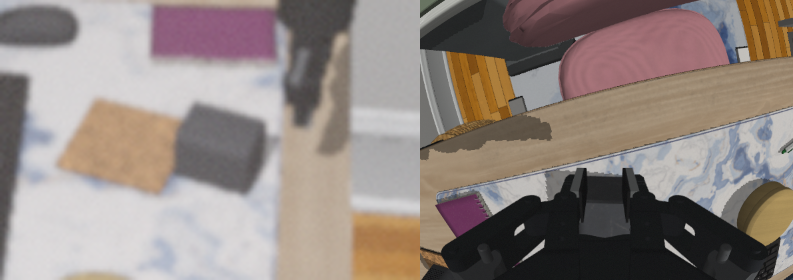

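The fingers sit behind the speaker's top end, centred on it. In the left half of the picture the speaker is at (220,145) and the fingers at (300,110). I'll descend and push until the heel meets the pad.

```bash
python3 -m crank '[[[0,0,2.6],[0.003,0.002,0],0.7],[[0,0,5.3],[0,0,0],0.7],[[0,0,5.3],[0,0,0],0.7],[[-0.8,0,5.3],[0,0,0],0.7],[[-1.6,0,5.3],[0,0,0],0.7],[[-2.0,0,5.3],[0,0,0],0.7],[[-2.4,0,5.3],[0,0,0],0.7],[[-2.8,0,5.3],[0,0,0],0.7],[[-3.1,0,5.3],[0,0,0],0.7],[[-3.4,0,5.3],[0,0,0],0.7],[[-3.6,0,5.3],[0,0,0],0.7],[[-3.8,0,5.3],[0,0,0],0.7]]'
python3 - <<'E'
from h import *
where()
a=robot.capture("scene")[200:290,260:395];b=robot.capture("side")[180:300,150:320]
cv2.imwrite("pics/s2.png",np.hstack([cv2.resize(a,(420,280),interpolation=2),cv2.resize(b,(380,280),interpolation=2)])[:,:,::-1])
E
```

```text
t: 2.2
position: [0.4224, 0.2423, 0.0673]
tcp_rot: [-0.0, 0.125, 0.992, -0.0]
ft_force: [-2.3, 0.5, 1.8]
width: 0.0257
gripper_force: 1.2
t 2.2 pad [-1.523e-01  1.000e-04] z 0.0673 toolz [-0.001 -0.    -1.   ] F [-2.3  0.5  1.8] w 0.0257
```

View pics/s2.png

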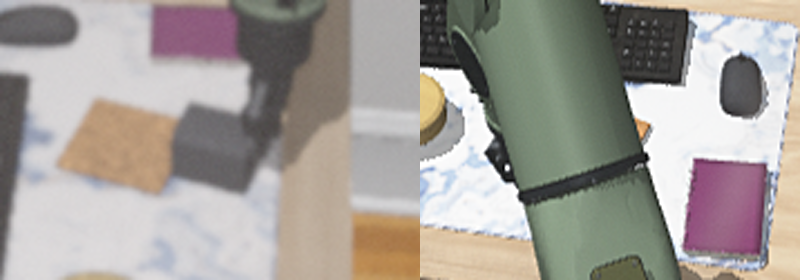

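```bash
python3 -m crank '[[[-0.3,0,-0.2],[0,0,0],0.7],[[-0.5,0,-0.5],[0,0,0],0.7],[[-0.75,0,-0.8],[0,0,0],0.7],[[-1.0,0,-1.15],[0,0,0],0.7],[[-1.3,0,-1.5],[0,0,0],0.7],[[-1.6,0,-1.8],[0,0,0],0.7],[[-1.9,0,-2.1],[0,0,0],0.7],[[-2.25,0,-2.4],[0,0,0],0.7],[[-2.6,0,-2.65],[0,0,0],0.7],[[-2.95,0,-2.9],[0,0,0],0.7],[[-3.3,0,-3.15],[0,0,0],0.7],[[-3.65,0,-3.35],[0,0,0],0.7]]'
python3 - <<'E'
from h import *
where()
a=robot.capture("scene")[200:290,260:395]
cv2.imwrite("pics/s3.png",cv2.resize(a,(540,360),interpolation=2)[:,:,::-1])
E
```

```text
t: 3.3
position: [0.4574, 0.2337, 0.1014]
tcp_rot: [-0.001, 0.124, 0.992, 0.0]
ft_force: [-9.7, 0.7, 14.1]
width: 0.0256
gripper_force: 7.8
t 3.3 pad [-0.1163  0.0004] z 0.1014 toolz [-0.001  0.    -1.   ] F [-9.7  0.7 14.1] w 0.0256
```

View pics/s3.png

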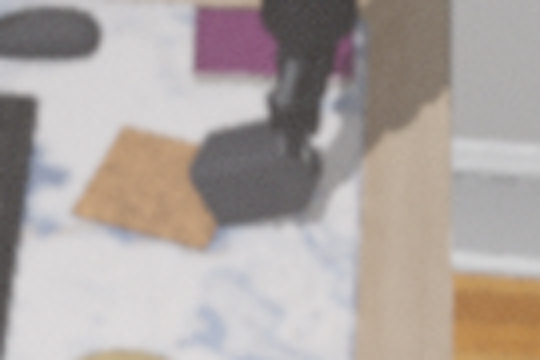

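The speaker is tipping at about 30°, but the fingertips press down about 14 N. I'll raise the rest of the arc a little.

```bash
python3 -m crank '[[[-0.1,0,-0.3],[0,0,0],0.7],[[-0.4,0,-0.55],[0,0,0],0.7],[[-0.75,0,-0.75],[0,0,0],0.7],[[-1.1,0,-0.95],[0,0,0],0.7],[[-1.45,0,-1.1],[0,0,0],0.7],[[-1.8,0,-1.25],[0,0,0],0.7]]'
python3 -c "
from h import *;where()"
```

```text
t: 3.85
position: [0.4759, 0.2287, 0.1134]
tcp_rot: [0.0, 0.125, 0.992, -0.0]
ft_force: [-0.8, -1.3, -0.6]
width: 0.0257
gripper_force: 0.2
t 3.85 pad [-0.0972  0.0001] z 0.1134 toolz [ 0. -0. -1.] F [-0.8 -1.3 -0.6] w 0.0257
```

```bash
python3 -m crank '[[[-0.35,0,-0.1],[0,0,0],0.7],[[-0.7,0,-0.2],[0,0,0],0.7],[[-1.05,0,-0.25],[0,0,0],0.7],[[-1.4,0,-0.3],[0,0,0],0.7],[[-1.75,0,-0.35],[0,0,0],0.7],[[-2.1,0,-0.35],[0,0,0],0.7],[[-2.4,0,-0.35],[0,0,0],0.7],[[-2.4,0,-0.35],[0,0,0],0.7],[[-2.4,0,-0.35],[0,0,0],0.7]]'
python3 - <<'E'
from h import *
where()
a=robot.capture("scene")[200:290,260:395]
cv2.imwrite("pics/s4.png",cv2.resize(a,(540,360),interpolation=2)[:,:,::-1])
E
```

```text
t: 4.6
position: [0.4987, 0.2229, 0.1168]
tcp_rot: [0.0, 0.125, 0.992, 0.0]
ft_force: [-0.2, -0.0, 3.8]
width: 0.0255
gripper_force: 1.7
t 4.6 pad [-0.0736  0.0002] z 0.1168 toolz [ 0.  0. -1.] F [-0.2 -0.   3.8] w 0.0255
```

View pics/s4.png

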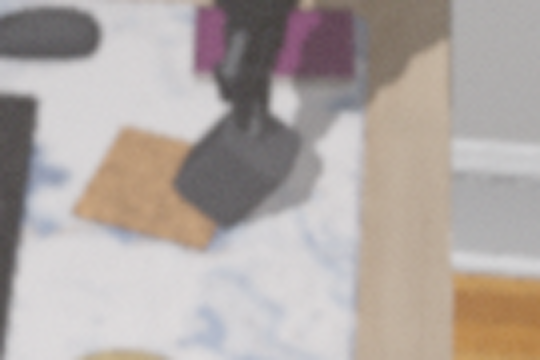

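It is tipped about 50° and still in contact, so I keep going past the balance point.

```bash
python3 -m crank '[[[-0.3,0,-0.2],[0,0,0],0.7],[[-0.6,0,-0.2],[0,0,0],0.7],[[-0.9,0,-0.2],[0,0,0],0.7],[[-1.2,0,-0.2],[0,0,0],0.7],[[-1.5,0,-0.2],[0,0,0],0.7],[[-1.8,0,-0.2],[0,0,0],0.7],[[-1.8,0,-0.2],[0,0,0],0.7],[[-1.8,0,-0.2],[0,0,0],0.7]]'
python3 - <<'E'
from h import *
where()
a=robot.capture("scene")[200:290,260:395]
cv2.imwrite("pics/s5.png",cv2.resize(a,(540,360),interpolation=2)[:,:,::-1])
E
```

```text
t: 5.32
position: [0.5161, 0.2184, 0.1186]
tcp_rot: [-0.0, 0.125, 0.992, -0.0]
ft_force: [-0.1, 0.4, 0.4]
width: 0.0256
gripper_force: 0.0
t 5.32 pad [-0.0557  0.0001] z 0.1186 toolz [-0. -0. -1.] F [-0.1  0.4  0.4] w 0.0256
```

View pics/s5.png

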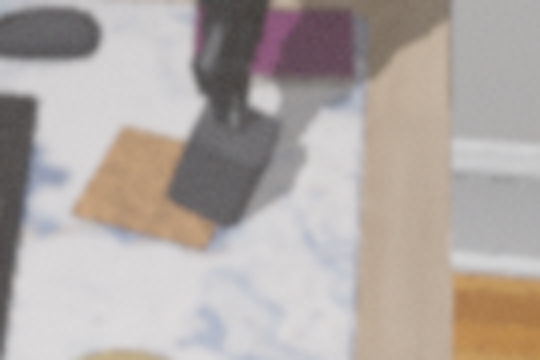

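```bash
python3 -m crank '[[[-0.4,0,0],[0,0,0],0.7],[[-0.8,0,0],[0,0,0],0.7],[[-1.2,0,0],[0,0,0],0.7],[[-1.6,0,0],[0,0,0],0.7],[[-1.6,0,0],[0,0,0],0.7],[[-1.6,0,0],[0,0,0],0.7],[[-1.6,0,0],[0,0,0],0.7],[[-1.6,0,0],[0,0,0],0.7]]'
cat >> h.py <<'E'
def look(zs=(.09,)):
    im=cv2.cvtColor(robot.capture("scene"),cv2.COLOR_RGB2HSV);m=robot.camera_model("scene")
    K=np.zeros(im.shape[:2],np.uint8);K[215:275,285:350]=cv2.inRange(im,(0,0,0),(180,110,115))[215:275,285:350]
    c=max(cv2.findContours(K,0,2)[0],key=cv2.contourArea);a=cv2.approxPolyDP(c,2,True)[:,0]
    print("area",cv2.contourArea(c))
    for q in a: print(q,[padxy(onplane(m,*q,z)).round(3).tolist() for z in (.008,.09)])
E
python3 - <<'E'
from h import *
where();look()
E
```

```text
t: 6.03
position: [0.5314, 0.2146, 0.1188]
tcp_rot: [-0.0, 0.124, 0.992, -0.0]
ft_force: [-0.0, -0.7, -0.6]
width: 0.0257
gripper_force: 0.0
t 6.03 pad [-0.0399  0.0003] z 0.1188 toolz [-0. -0. -1.] F [-0.  -0.7 -0.6] w 0.0257
area 639.0
[304 215] [[0.047, -0.159], [0.012, -0.062]]
[307 227] [[0.013, -0.099], [-0.02, -0.007]]
[302 234] [[0.016, -0.057], [-0.017, 0.032]]
[302 251] [[-0.014, 0.024], [-0.045, 0.108]]
[317 255] [[-0.067, 0.025], [-0.094, 0.108]]
[323 245] [[-0.07, -0.029], [-0.097, 0.058]]
[323 229] [[-0.043, -0.109], [-0.072, -0.016]]
[316 225] [[-0.013, -0.121], [-0.044, -0.027]]
[317 215] [[0.002, -0.176], [-0.03, -0.078]]
```

The speaker is upright: its footprint runs from about x -70 to -8 mm in the pad frame and it is centred in y. Next I retreat and set up the low push.

```bash
python3 -m crank '[[[0,0,-3],[0,0,0],0.7],[[3,0,-3],[0,0,0],0.7],[[6,0,-3],[0,-0.1,0],0.7],[[8,0,-3],[0,-0.2,0],0.7],[[9,0,-3],[0,-0.26,0],0.7],[[9,0,-3],[0,-0.26,0],0.7],[[9,0,0],[0,-0.26,0],0.7],[[9,0,3],[0,-0.26,0],0.7],[[9,0,6],[0,-0.26,0],0.7],[[9,0,7.3],[0,-0.26,0],0.7],[[9,0,7.3],[0,-0.26,0],0.7],[[9,0,7.3],[0,-0.26,0],0.7]]'
python3 - <<'E'
from h import *
where();look();to(-.048,0,.046,.26)
E
```

```text
t: 7.08
position: [0.4512, 0.2433, 0.0518]
tcp_rot: [0.122, 0.124, 0.984, -0.022]
ft_force: [0.5, 0.2, 0.1]
width: 0.0254
gripper_force: 0.0
t 7.08 pad [-0.1247  0.0082] z 0.0518 toolz [ 0.235 -0.074 -0.969] F [0.5 0.2 0.1] w 0.0254
area 514.5
[308 225] [[0.014, -0.11], [-0.019, -0.017]]
[302 234] [[0.016, -0.057], [-0.017, 0.032]]
[302 251] [[-0.014, 0.024], [-0.045, 0.108]]
[317 255] [[-0.067, 0.025], [-0.094, 0.108]]
[323 245] [[-0.07, -0.029], [-0.097, 0.058]]
[322 229] [[-0.04, -0.107], [-0.069, -0.015]]
shift cm [-7.28 -0.79  2.5 ] turn [-0.013 -0.011  0.001]
```

```bash
python3 -m crank '[[[-0.3,-0.8,0.6],[0,0,0],0.7],[[-0.3,-0.8,0.6],[0,0,0],0.7],[[-0.3,-0.8,0.6],[0,0,0],0.7],[[-0.3,-0.8,0.6],[0,0,0],0.7]]'
python3 - <<'E'
from h import *
where();to(-.048,0,.046,.26)
E
```

```text
t: 7.47
position: [0.456, 0.2362, 0.0498]
tcp_rot: [0.121, 0.125, 0.985, -0.023]
ft_force: [0.7, -0.4, 0.2]
width: 0.0257
gripper_force: 0.0
t 7.47 pad [-0.1183  0.0025] z 0.0498 toolz [ 0.231 -0.076 -0.97 ] F [ 0.7 -0.4  0.2] w 0.0257
shift cm [-6.73 -0.21  2.08] turn [-0.017 -0.014 -0.   ]
```

```bash
python3 -m crank '[[[-0.8,-0.2,0.25],[0,0,0],0.7],[[-1.6,-0.2,0.5],[0,0,0],0.7],[[-2.2,-0.2,0.7],[0,0,0],0.7],[[-2.6,-0.2,0.85],[0,0,0],0.7],[[-3.0,-0.2,0.95],[0,0,0],0.7],[[-3.3,-0.2,1.05],[0,0,0],0.7],[[-3.6,-0.2,1.15],[0,0,0],0.7],[[-3.9,-0.2,1.25],[0,0,0],0.7],[[-4.2,-0.2,1.35],[0,0,0],0.7],[[-4.5,-0.2,1.4],[0,0,0],0.7],[[-4.8,-0.2,1.5],[0,0,0],0.7],[[-4.8,-0.2,1.5],[0,0,0],0.7]]'
python3 - <<'E'
from h import *
where();look();to(-.048,0,.046,.26)
E
```

```text
t: 8.47
position: [0.5046, 0.2214, 0.0469]
tcp_rot: [0.121, 0.125, 0.985, -0.023]
ft_force: [-0.5, -0.4, -0.7]
width: 0.0257
gripper_force: 0.0
t 8.47 pad [-0.0676  0.0002] z 0.0469 toolz [ 0.232 -0.076 -0.97 ] F [-0.5 -0.4 -0.7] w 0.0257
area 914.0
[347 216] [[-0.101, -0.209], [-0.126, -0.109]]
[318 215] [[-0.001, -0.177], [-0.033, -0.079]]
[322 221] [[-0.026, -0.15], [-0.056, -0.054]]
[319 228] [[-0.028, -0.109], [-0.058, -0.016]]
[302 224] [[0.036, -0.108], [0.001, -0.015]]
[296 233] [[0.038, -0.054], [0.003, 0.034]]
[296 249] [[0.008, 0.022], [-0.024, 0.106]]
[312 253] [[-0.048, 0.022], [-0.077, 0.105]]
[320 247] [[-0.064, -0.016], [-0.091, 0.07]]
[330 227] [[-0.063, -0.128], [-0.09, -0.033]]
shift cm [-1.9  -0.01  0.57] turn [-0.017 -0.014 -0.   ]
```

```bash
python3 -m crank '[[[-0.3,0,0.1],[0,0,0],0.7],[[-0.6,0,0.2],[0,0,0],0.7],[[-0.9,0,0.3],[0,0,0],0.7],[[-1.2,0,0.4],[0,0,0],0.7],[[-1.5,0,0.45],[0,0,0],0.7],[[-1.7,0,0.5],[0,0,0],0.7],[[-1.9,0,0.55],[0,0,0],0.7],[[-1.9,0,0.55],[0,0,0],0.7]]'
python3 - <<'E'
from h import *
where();look()
E
python3 -m crank '[[[1.5,0,-0.5],[0,0,0],0.7],[[4,0,-1],[0,0,0],0.7],[[8,0,-4],[0,0,0],0.7],[[11,0,-8],[0,0,0],0.7],[[11,0,-12],[0,0,0],0.7],[[11,0,-12],[0,0,0],0.7],[[11,0,-12],[0,0,0],0.7],[[11,0,-12],[0,0,0],0.7]]'
python3 - <<'E'
from h import *
where();look()
a=robot.capture("scene")[200:290,260:395];b=robot.capture("side")[180:300,150:320]
cv2.imwrite("pics/s6.png",np.hstack([cv2.resize(a,(420,280),interpolation=2),cv2.resize(b,(380,280),interpolation=2)])[:,:,::-1])
E
```

```text
t: 9.18
position: [0.5235, 0.2164, 0.0462]
tcp_rot: [0.121, 0.125, 0.985, -0.024]
ft_force: [0.4, -0.3, 0.3]
width: 0.0255
gripper_force: 0.0
t 9.18 pad [-0.048   0.0001] z 0.0462 toolz [ 0.232 -0.076 -0.97 ] F [ 0.4 -0.3  0.3] w 0.0255
area 901.0
[347 215] [[-0.1, -0.215], [-0.124, -0.114]]
[312 215] [[0.02, -0.169], [-0.014, -0.072]]
[316 221] [[-0.006, -0.142], [-0.037, -0.046]]
[313 226] [[-0.005, -0.112], [-0.036, -0.018]]
[296 223] [[0.058, -0.106], [0.022, -0.013]]
[291 231] [[0.058, -0.058], [0.022, 0.031]]
[291 248] [[0.026, 0.024], [-0.008, 0.107]]
[307 251] [[-0.03, 0.018], [-0.059, 0.102]]
[319 240] [[-0.049, -0.048], [-0.077, 0.04]]
[326 224] [[-0.044, -0.139], [-0.073, -0.043]]
[339 218] [[-0.078, -0.188], [-0.104, -0.089]]
[346 219] [[-0.103, -0.191], [-0.127, -0.092]]
t: 9.9
position: [0.3921, 0.2527, 0.1363]
tcp_rot: [0.121, 0.124, 0.985, -0.023]
ft_force: [0.1, 0.4, -0.5]
width: 0.0256
gripper_force: 0.0
t 9.9 pad [-0.1843  0.0027] z 0.1363 toolz [ 0.233 -0.075 -0.97 ] F [ 0.1  0.4 -0.5] w 0.0256
area 497.5
[296 223] [[0.058, -0.106], [0.022, -0.013]]
[291 231] [[0.058, -0.058], [0.022, 0.031]]
[291 248] [[0.026, 0.024], [-0.008, 0.107]]
[307 251] [[-0.03, 0.018], [-0.059, 0.102]]
[312 244] [[-0.033, -0.021], [-0.063, 0.066]]
[311 227] [[-0.0, -0.104], [-0.032, -0.011]]
```

View pics/s6.png

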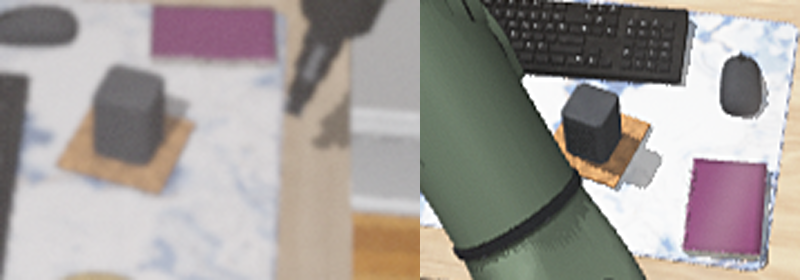

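The speaker stands on the pad, well inside it, at (130,115) in the left view and (592,125) in the right one. One quick check of its sideways centring from the side view.

```bash
python3 - <<'E'
from h import *
im=cv2.cvtColor(robot.capture("side"),cv2.COLOR_RGB2HSV);m=robot.camera_model("side")
K=np.zeros(im.shape[:2],np.uint8);K[212:252,212:246]=cv2.inRange(im,(90,0,0),(180,120,110))[212:252,212:246]
c=max(cv2.findContours(K,0,2)[0],key=cv2.contourArea);print(cv2.contourArea(c))
for q in cv2.approxPolyDP(c,2,True)[:,0]: print(q,[padxy(onplane(m,*map(float,q),z)).round(3).tolist() for z in(.008,.09)])
E
```

```text
641.5
[222 216] [[0.083, 0.065], [0.022, 0.026]]
[214 226] [[0.034, 0.069], [-0.023, 0.03]]
[216 244] [[-0.029, 0.029], [-0.083, -0.008]]
[231 249] [[-0.028, -0.024], [-0.082, -0.057]]
[239 239] [[0.018, -0.029], [-0.039, -0.062]]
[238 221] [[0.084, 0.007], [0.024, -0.028]]
```

Both views agree: the speaker is within a few millimetres of the pad's centre, square with it and upright. Handing in.

```bash
python3 -c "
from cell import robot;print(robot.hand_in())"
```

```text
the job is handed in; nothing more can be done
None
```

I tipped the fallen speaker upright and pushed it to the middle of its pad. By camera it stands within about 3 mm of the centre, or 9 mm in the worse view, and square with the pad. I handed the job in about 10 s into the 51 s; `hand_in` returned no verdict, and I did not measure the other objects again, though the arm stayed clear of them.

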